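# Prove the clamp screw of an air-line stand

## Robot

A 7-joint arm with a two-finger parallel gripper is mounted at the origin on the work surface. World frame = base frame: x ahead of the robot, y to its left, z up, the work surface at z = 0. Lengths are in m, angles in rad, forces in N, time in s.
With the tool pointing down it reaches from about 0.425 to 0.925 m from the base axis. Payload 6.8 kg.
Tool frame: the origin (TCP) lies midway between the tips of the shut fingers; the grasp point (between the pads) lies 19 mm behind it; z points along the fingers, y is the line along which they close (so a half turn about z gives the same grasp; the last joint's range is limited). The gripper opens to 85 mm and grips with 20 to 120 N. Pads are 22 mm wide; open, the fingers measure 114 mm over their backs; the gripper's body (76 mm by 85 mm) begins 54 mm behind the grasp point. The pads swing forward as they close: fully open they stand 13 mm farther back than shut.
Start: joints at [1.169, 0.477, 0.022, 1.555, -0.011, 1.109, -0.083], TCP at [0.195, -0.646, 0.231] pointing down, gripper open.
Joint ranges: [-2.96, 2.96], [-0.34, 2.1], [-1.41, 1.46], [0.24, 2.44], [-1.37, 4.51], [0.17, 1.92], [-2.96, 2.96]. Speed limits (rad/s): [2.39, 2.39, 3.14, 3.14, 3.14, 3.14, 3.14].

## Interface

Orientations are given as a unit quaternion [w, x, y, z].
In Python, from station import * gives the robot as it stands.
- The arm moves only by the shell command python3 -m creep 'ROWS' [FORCE]. ROWS is JSON, a list of rows, each a list of 7 numbers: the gripper command: -1 is shut, 1 is fully open, values between are in proportion, then the shift along the world's x, y, z in mm, then the turn, a rotation vector about the world's x, y, z in rad. A call has 1 to 5 rows; each row shifts and turns the commanded pose from where the row before left it; what a row does not reach is not made up. A row lasts 1/8 s, in which the tool goes at most 62.5 mm and 10.7 degrees, less where a joint would pass 70% of its speed; a pose out of reach is approached as far as the arm can. A call is refused whole if a number of a shift passes 62.5 or a number of a turn 0.188, either way. A call with a gripper value outside its range is refused whole. The fingers move at their own pace and stop on an object; FORCE is the grip in N (left out, the last holds). Time passes only in rows, so rows that do not move let the fingers close. It gives the time, the measured TCP pose, the force, the opening and the grip force at its end, in the units of the state.
- get_obs(): the state, without advancing time (a new reading comes with each control period).
- read_camera(name): name is "scene" or "top" or "wrist"; returns (picture, depth): 420x560x3 uint8, red, green, blue; 420x560 float32, m along the optical axis (not along the pixel's ray), 0 where there is no reading.
- camera_params(name): a dict with "intrinsics" (3x3 intrinsics, pixels), "cam_to_world" (4x4, takes a point from camera to world coordinates); the wrist camera has in their place "mount" (4x4, takes a point from camera to tool coordinates, whose origin is the TCP and whose axes are the flange's). Camera axes: x right, y up, looking along -z (the intrinsics and any distortion apply to the point x, -y, -z); pixel columns grow to the right and rows downward; lengths in m; the calibration is good to about 2 mm. The wrist camera is an equidistant fisheye: a pixel r from the principal point sees the ray r / f radians off the axis. A picture is of the moment at which its call begins: read the wrist's pose just before it. camera_params takes no time and is no camera call.
- hand_in(): hands the job in; it is judged then, once.
The state is a dict: "t": time; "q": joint angles; "joint_vel": joint speeds; "joint_torque": joint torques, N m; "eef_pos": TCP position; "tool_rot": TCP orientation; "contact_force": force on the tool from outside, world axes, zero at the start; "torque": the same for the moment, N m; "gripper_width": opening from 0.0 (shut) to 1.0 (fully open); "grasp_force": force on a finger pad.
Only numpy, scipy, OpenCV 4.12 (cv2) and the standard library are available. Lean on these libraries where they do the work, as an engineer would, in place of code of your own. Each camera call takes 0.05 s, during which the arm holds its last target. There are 200 camera calls.

## Task

Push the orange ball of the clamp lever on the grey air pipe clockwise (seen from above) until the screw is fully home, then lean on the ball with about 15 N for a good second to prove that it holds, never more than 20 N. Then push the ball back the other way with about 4 N for a second, and no more than 7 N, to check that the screw does not come loose. Leave the screw home with nothing touching the lever, and leave the other things on the bench where they are.

Things in the scene. Friction and masses are not known exactly. Their poses are not given: they have to be found in the camera images.
- stand: Fixed stand: aluminium plate 100 x 160 x 10 mm carrying a level grey pipe (32 mm thick, 300 mm long, axis 45 mm above the bench, end caps 40 mm thick) held in a white saddle block (56 x 50 mm, top 76 mm above the bench). Origin on the bench under the screw; y along the pipe, x across it, z up. The lever swings on its -x side, over nothing taller than the saddle.
- screw_axis (a point): A point on the vertical axis of the clamp screw, which stands on top of the saddle block: 119 mm above the bench, level with the centre of the lever's ball. Axes as stand.
- lever_ball (a point): Centre of the orange ball (26 mm diameter) at the end of the black clamp lever, 65 mm out from the screw axis, 119 mm above the bench. The arm, a 12 mm thick rod, rises gently to it from a black hub (34 mm diameter, 94 to 124 mm above the bench). The ball swings on a level circle round the screw axis; clockwise from above tightens.
- clamp_screw (a joint): Angle of the screw, rad, growing clockwise from above (tightening). Starts between 0 and 0.5; solid stop (screw home) at 1.30. The lever points 130 degrees clockwise of the stand's +x axis at 0, about 205 when home. The thread is stiff: either way it turns only under 0.5 N m (7.7 N at the ball, square to the lever) and stays where left.
- lever (a joint): Springy flex of the lever against the screw, rad, positive when pushed clockwise, 0 when free; 20 N m per rad, so it shows the torque: 0.049 for 15 N square to the lever at the ball (about 3 mm of ball travel), -0.013 for 4 N the other way.
- green_bottle: Bystander: amber bottle with green cap, 52 mm wide, 120 mm tall, standing on the bench behind the pipe. Origin at the centre of its underside.
- white_jar: Bystander: white jar with yellow lid, 64 mm wide, 75 mm tall, standing on the bench behind the pipe. Origin at the centre of its underside.
- tee: Bystander: loose grey pipe tee, 70 x 50 x 28 mm, lying on the bench behind the pipe. Origin at its underside.
- spring_clip: Bystander: orange spring clip about 110 x 50 x 14 mm, lying on the bench to the robot's left. Origin at its underside.
- screwdriver: Bystander: screwdriver lying on the bench to the robot's right. Origin at its underside.
- air_stone: Bystander: grey air stone disc, 60 mm wide, 22 mm high, lying on the bench to the robot's right. Origin at its underside.

How it is judged:
By the outcome, as a careful person would: the job done as asked, in the order asked, and still so for the second after the job is handed in, with the robot touching nothing.
It also fails if it takes over 70 s, if anything falls off the work surface, if the arm or the gripper's body presses on something with over 40 N, if the wrist force passes 120 N, or if a joint passes its speed limit or range.

## Working session

There is one attempt and no reset: what is moved stays moved. The work goes in short steps, Python scripts to look and compute and a shell command to move; the robot and the scene stay as the last step left them, time stands still between calls to the robot, and variables do not carry over. Pictures are saved under pics/ and viewed, at most 10 in all, crops included, and the job is handed in when it is done.

```bash
mkdir -p pics
cat > h.py <<'E'
from station import *
import numpy as np, cv2
def world(name,d,u,v):
    p=camera_params(name);K=np.array(p["intrinsics"]);T=np.array(p["cam_to_world"])
    x=(u-K[0,2])/K[0,0]*d;y=(v-K[1,2])/K[1,1]*d
    return np.stack([x,-y,-d,np.ones_like(d)],-1)@T.T
def cloud(name):
    im,d=read_camera(name);v,u=np.mgrid[:420,:560]
    return im,d,world(name,d,u,v)[...,:3]
E
python3 - <<'E'
from h import *
print(get_obs())
for n in("scene","top"):
    im,d,P=cloud(n);cv2.imwrite(f"pics/{n}.png",im[...,::-1]);np.savez(f"{n}.npz",im=im,d=d,P=P)
    hsv=cv2.cvtColor(im,cv2.COLOR_RGB2HSV)
    m=((hsv[...,0]<18)&(hsv[...,1]>150)&(hsv[...,2]>120)&(d>0)).astype(np.uint8)
    k,l,s,c=cv2.connectedComponentsWithStats(m)
    for i in range(1,k):
        if s[i,4]>15: print(n,s[i],P[l==i].mean(0).round(4),P[l==i].max(0).round(4),P[l==i].min(0).round(4))
E
```

```text
{'t': 0.0, 'q': array([ 1.16891211,  0.47779641,  0.02234608,  1.55645224, -0.01149212,
        1.10932914, -0.08312594]), 'joint_vel': array([-0.0010741 ,  0.00204364,  0.00096029,  0.00104325,  0.00067983,
        0.00044012, -0.00064481]), 'joint_torque': array([ 9.05449742e-04, -5.96457767e+01,  1.60835747e+00, -2.81205028e+01,
        1.24339038e-02,  9.33367264e-03,  4.18253933e-06]), 'eef_pos': array([ 0.19526852, -0.64550949,  0.230328  ]), 'tool_rot': array([-9.04630893e-04,  9.89230787e-01,  1.46361158e-01, -2.08796270e-04]), 'contact_force': array([ 0.86868355,  0.0060073 , -0.51296213]), 'torque': array([-0.00368275,  0.00348189, -0.04539777]), 'grasp_force': 0.0, 'gripper_width': 0.9994923688547045}
scene [160 139  31  11 137] [ 0.4718 -0.4259  0.0225] [ 0.5102 -0.392   0.029 ] [ 0.433  -0.458   0.0137]
scene [293 188   9   7  50] [0.5467 0.0214 0.1253] [0.5564 0.0312 0.134 ] [ 0.4368 -0.0099 -0.003 ]
scene [420 232  29  37 329] [0.4688 0.3907 0.0103] [0.5125 0.4266 0.0163] [ 0.4126  0.3401 -0.0034]
top [227 150  12  10  59] [0.7213 0.0852 0.0856] [0.7316 0.0964 0.0954] [0.7132 0.0719 0.0765]
top [253 223  11  12  96] [0.5423 0.0202 0.1278] [0.555  0.0306 0.1333] [0.532  0.0093 0.1203]
top [ 86 249  35  46 501] [0.4639 0.3891 0.0109] [0.5123 0.4282 0.0194] [ 0.4085  0.3398 -0.0043]
top [439 255  32  37 381] [ 0.4658 -0.4269  0.0231] [ 0.5067 -0.3909  0.0307] [ 0.4242 -0.4667  0.0129]
```

View pics/scene.png

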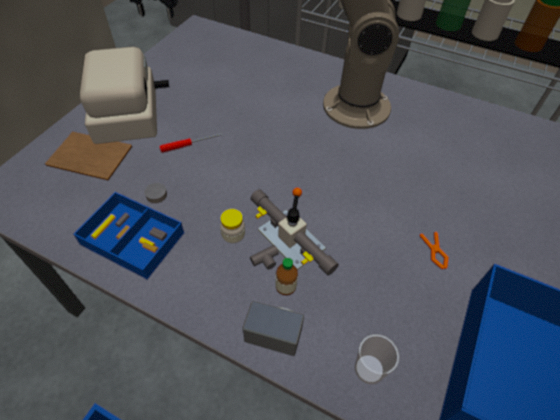

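View pics/top.png

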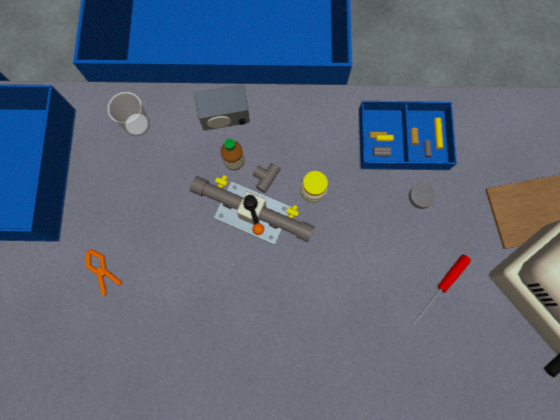

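The scene view shows the lever ball at (297,191) with the hub behind it at (293,215). The top view shows the ball at (258,229), the hub at (251,203), and the pipe running from (197,186) to (308,231).

Run:
```python
from h import *
z=np.load("top.npz");im,P=z["im"].astype(int),z["P"]
hsv=cv2.cvtColor(z["im"],cv2.COLOR_RGB2HSV)
near=(abs(P[...,0]-.6)<.15)&(abs(P[...,1]-.03)<.2)
hub=near&(P[...,2]>.117)&(P[...,2]<.135)&(im.max(-1)<60)&(abs(P[...,0]-.605)<.03)
print("hub",hub.sum(),P[hub].mean(0),P[hub].min(0),P[hub].max(0))
or_=near&(hsv[...,0]<18)&(hsv[...,1]>150)&(hsv[...,2]>120)&(P[...,2]>.11)&(P[...,0]<.57)
b=P[or_];f=lambda c:np.linalg.norm(b-c,axis=1)-.013
from scipy.optimize import least_squares
r=least_squares(f,[.545,.02,.119],loss="soft_l1",f_scale=.002).x;print("ball",r)
pipe=near&(P[...,2]>.052)&(P[...,2]<.067)&(hsv[...,1]<80)
Q=P[pipe];c=np.median(Q,0);w=np.linalg.svd(Q[:,:2]-Q[:,:2].mean(0),full_matrices=False)[2][0];print("pipe",pipe.sum(),Q.mean(0),w,np.degrees(np.arctan2(*w[::-1])))
```

```text
hub 129 [0.60220474 0.03817799 0.12164063] [0.57570936 0.02574175 0.1171281 ] [0.61854498 0.05188403 0.12597261]
ball [0.54430001 0.01954316 0.11841633]
pipe 1429 [0.60616779 0.0372721  0.05878219] [-0.39986598 -0.91657362] -113.5698003237436
```

```bash
python3 -m creep '[[-1,30,50,0,0,0,0],[-1,30,50,0,0,0,0],[-1,30,50,0,0,0,0],[-1,30,50,0,0,0,0],[-1,30,50,0,0,0,0]]'; python3 -m creep '[[-1,30,50,0,0,0,0],[-1,30,50,0,0,0,0],[-1,30,50,0,0,0,0],[-1,30,50,0,0,0,0],[-1,30,50,0,0,0,0]]'; python3 -m creep '[[-1,30,45,0,0,0,0],[-1,30,45,0,0,0,0],[-1,6,10,0,0,0,0],[-1,0,0,0,0,0,0]]'; python3 -c "
from station import *
print(get_obs())"
```

```text
t: 0.72
eef_pos: [0.3461, -0.3942, 0.2311]
tool_rot: [-0.0, 0.989, 0.146, -0.0]
contact_force: [0.7, -0.5, 0.5]
gripper_width: 0.002
grasp_force: 0.0
t: 1.35
eef_pos: [0.496, -0.1445, 0.2312]
tool_rot: [0.0, 0.989, 0.146, -0.0]
contact_force: [0.3, -0.6, -0.0]
gripper_width: -0.003
grasp_force: 0.0
t: 1.85
eef_pos: [0.5612, -0.0458, 0.2308]
tool_rot: [-0.0, 0.989, 0.147, -0.001]
contact_force: [-0.1, -1.0, -0.2]
gripper_width: 0.001
grasp_force: 0.0
{'t': 1.85, 'q': array([ 0.23870503,  0.3161914 , -0.33007509,  1.80898514,  0.11738617,
        1.03661974, -1.41189441]), 'joint_vel': array([ 0.03231154, -0.01612059,  0.03285251,  0.0182797 ,  0.00417691,
        0.00241554,  0.00853058]), 'joint_torque': array([ -1.81657512, -46.93995953,  -3.47601593, -27.37706065,
        -0.12115454,  -0.09050726,  -0.13198417]), 'eef_pos': array([ 0.56119429, -0.04580943,  0.23079955]), 'tool_rot': array([-3.12782517e-05,  9.89135748e-01,  1.47003916e-01, -5.64651268e-04]), 'contact_force': array([-0.12626974, -1.03497039, -0.15797296]), 'torque': array([-0.07256591,  0.02701314, -0.02695739]), 'grasp_force': 0.0, 'gripper_width': 0.0006116507338697724}
```

```bash
python3 -m creep '[[-1,0,0,-40,0,0,0],[-1,0,0,-40,0,0,0],[-1,0,0,-30,0,0,0],[-1,0,0,-16,0,0,0],[-1,0,0,0,0,0,0]]'; python3 -m creep '[[-1,0,0,0,0,0,0],[-1,0,0,0,0,0,0]]';python3 - <<'E'
from h import *
im,d,P=cloud("top");cv2.imwrite("pics/t2.png",cv2.resize(im[150:280,180:340,::-1],None,fx=4,fy=4))
E
```

```text
t: 2.48
eef_pos: [0.5605, -0.0474, 0.1047]
tool_rot: [0.0, 0.989, 0.146, -0.001]
contact_force: [-0.9, -0.8, 0.7]
gripper_width: 0.001
grasp_force: 0.0
t: 2.72
eef_pos: [0.5624, -0.0462, 0.1066]
tool_rot: [0.0, 0.989, 0.146, 0.001]
contact_force: [-0.5, 0.2, 0.2]
gripper_width: 0.002
grasp_force: 0.0
```

View pics/t2.png

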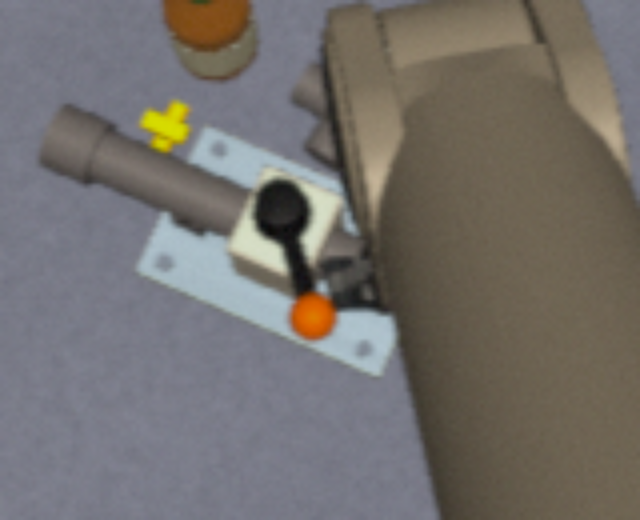

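The top crop shows the ball at (313,315), the hub at (283,208), and the shut fingers to their right. I'll close in along the tangent.

```bash
python3 -m creep '[[-1,-2.5,7.5,0,0,0,0],[-1,-2.5,7.5,0,0,0,0],[-1,-2.5,7.5,0,0,0,0],[-1,0,0,0,0,0,0],[-1,0,0,0,0,0,0]]'; python3 -m creep '[[-1,-1,3,0,0,0,0],[-1,-1,3,0,0,0,0]]'; python3 -m creep '[[-1,-1,3,0,0,0,0]]';  python3 -m creep '[[-1,-1,3,0,0,0,0]]'
```

```text
t: 3.4
eef_pos: [0.554, -0.0237, 0.1053]
tool_rot: [0.0, 0.989, 0.146, 0.0]
contact_force: [0.3, -0.9, 0.2]
gripper_width: -0.003
grasp_force: 0.0
t: 3.65
eef_pos: [0.5519, -0.0176, 0.1052]
tool_rot: [-0.0, 0.989, 0.146, -0.0]
contact_force: [-0.5, -0.1, -0.5]
gripper_width: 0.0
grasp_force: 0.0
t: 3.78
eef_pos: [0.5509, -0.0143, 0.1053]
tool_rot: [-0.0, 0.989, 0.146, -0.0]
contact_force: [-0.3, -0.0, -0.0]
gripper_width: 0.002
grasp_force: 0.0
t: 3.9
eef_pos: [0.5499, -0.0113, 0.1053]
tool_rot: [-0.0, 0.989, 0.146, 0.0]
contact_force: [1.2, 0.3, -0.4]
gripper_width: 0.004
grasp_force: 0.0
```

```bash
for i in 1 2 3 4; do :; done; python3 -m creep '[[-1,-1,3,0,0,0,0]]'|grep -E "pos|force: \["; python3 -m creep '[[-1,-0.5,2,0,0,0,0]]'|grep -E "pos|force: \[";python3 -m creep '[[-1,-0.5,2,0,0,0,0]]'|grep -E "pos|force: \["; python3 -m creep '[[-1,-0.5,2,0,0,0,0]]'|grep -E "pos|force: \["
```

```text
eef_pos: [0.5489, -0.0083, 0.1053]
contact_force: [0.8, -0.3, -0.2]
eef_pos: [0.5484, -0.0063, 0.1053]
contact_force: [-0.7, -0.6, -0.4]
eef_pos: [0.548, -0.0045, 0.1053]
contact_force: [-0.6, 0.2, 1.0]
eef_pos: [0.5475, -0.0031, 0.1053]
contact_force: [0.4, -3.5, 0.1]
```

Run:
```python
import numpy as np
r=np.array([-.0575,-.0416])*1000;p=r
for k in range(1,19):
    a=-.07*k;n=np.array([[np.cos(a),-np.sin(a)],[np.sin(a),np.cos(a)]])@r
    print(k,(n-p).round(1),(n/1000+[.605,.0385]).round(4));p=n
```

```text
1 [-2.8  4.1] [0.5447 0.001 ]
2 [-2.5  4.3] [0.5423 0.0053]
3 [-2.2  4.5] [0.5401 0.0098]
4 [-1.8  4.6] [0.5382 0.0144]
5 [-1.5  4.7] [0.5367 0.0191]
6 [-1.2  4.8] [0.5355 0.024 ]
7 [-0.8  4.9] [0.5347 0.0289]
8 [-0.5  4.9] [0.5342 0.0338]
9 [-0.2  5. ] [0.534  0.0388]
10 [0.2 5. ] [0.5342 0.0437]
11 [0.5 4.9] [0.5348 0.0487]
12 [0.9 4.9] [0.5356 0.0536]
13 [1.2 4.8] [0.5369 0.0584]
14 [1.6 4.7] [0.5384 0.0631]
15 [1.9 4.6] [0.5403 0.0677]
16 [2.2 4.5] [0.5425 0.0721]
17 [2.5 4.3] [0.545  0.0764]
18 [2.8 4.1] [0.5478 0.0805]
```

```bash
python3 -m creep '[[-1,-2.8,4.1,0,0,0,-0.07],[-1,-2.5,4.3,0,0,0,-0.07]]'; python3 -m creep '[[-1,-2.2,4.5,0,0,0,-0.07],[-1,-1.8,4.6,0,0,0,-0.07]]'; python3 -m creep '[[-1,-1.5,4.7,0,0,0,-0.07],[-1,-1.2,4.8,0,0,0,-0.07]]'; python3 -c "
from station import *
print(get_obs()['q'])"
```

```text
t: 4.65
eef_pos: [0.5428, 0.0027, 0.1055]
tool_rot: [0.002, 0.997, 0.074, 0.0]
contact_force: [3.3, -7.9, 0.1]
gripper_width: -0.006
grasp_force: 4.0
t: 4.9
eef_pos: [0.538, 0.0116, 0.1053]
tool_rot: [0.002, 1.0, 0.004, -0.0]
contact_force: [-0.4, -7.5, 1.8]
gripper_width: 0.0
grasp_force: 4.1
t: 5.15
eef_pos: [0.5344, 0.021, 0.105]
tool_rot: [0.002, 0.998, -0.066, -0.001]
contact_force: [-2.8, -8.3, 3.0]
gripper_width: 0.003
grasp_force: 4.3
[ 0.02064342  0.4211153  -0.22108564  1.98684829  0.13682665  0.75062171
 -1.98450094]
```

```bash
python3 -m creep '[[-1,-0.4,4.5,0,0,0,-0.045],[-1,-0.1,4.5,0,0,0,-0.045]]'; python3 -m creep '[[-1,0.2,4.6,0,0,0,-0.045],[-1,0.6,4.6,0,0,0,-0.045]]'; python3 -m creep '[[-1,0.9,4.5,0,0,0,-0.045],[-1,1.3,4.5,0,0,0,-0.045]]'
python3 - <<'E'
from h import *
print(get_obs()['q'])
im,d,P=cloud("top");cv2.imwrite("pics/t3.png",cv2.resize(im[150:280,180:340,::-1],None,fx=4,fy=4))
E
```

```text
t: 5.4
eef_pos: [0.5328, 0.03, 0.1048]
tool_rot: [0.002, 0.994, -0.11, -0.002]
contact_force: [-6.1, -8.4, 4.0]
gripper_width: 0.001
grasp_force: 4.6
t: 5.65
eef_pos: [0.5326, 0.0395, 0.1046]
tool_rot: [0.003, 0.988, -0.154, -0.003]
contact_force: [-9.6, -6.7, 5.9]
gripper_width: -0.002
grasp_force: 4.7
t: 5.9
eef_pos: [0.5344, 0.0488, 0.1043]
tool_rot: [0.003, 0.98, -0.198, -0.003]
contact_force: [-8.9, -5.6, 5.3]
gripper_width: -0.0
grasp_force: 4.5
[-0.07639053  0.42284543 -0.16425501  1.98235459  0.1015087   0.75228614
 -2.27156266]
```

View pics/t3.png

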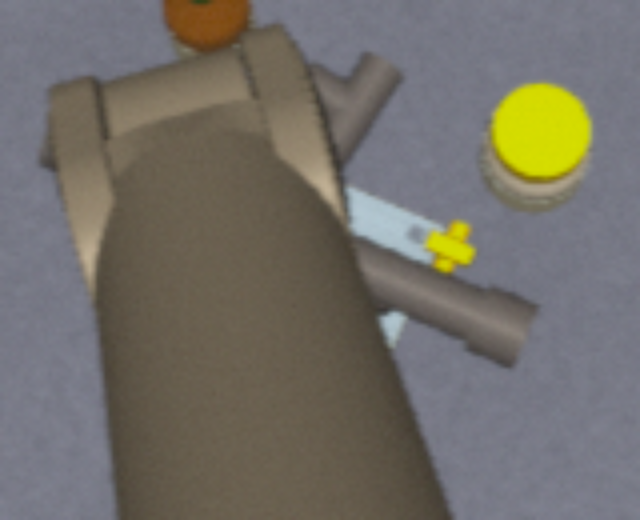

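The arm hides the lever in this top crop. Only the pipe's right end, the tee and the jar at (540,130) are visible, all undisturbed. The force has an inward part, so I'll bias the path outward.

```bash
python3 -m creep '[[-1,-1,4.5,0.3,0,0,-0.045]]'|grep -E "pos|force: \["; python3 -m creep '[[-1,0,4,0.3,0,0,-0.04]]'|grep -E "pos|force: \[";  python3 - <<'E'
from h import *
print(get_obs()['q'][6])
im,d=read_camera("wrist");cv2.imwrite("pics/w1.png",im[...,::-1])
E
```

```text
eef_pos: [0.535, 0.0528, 0.1048]
contact_force: [-1.2, -8.4, -1.0]
eef_pos: [0.5359, 0.0565, 0.1052]
contact_force: [0.6, -8.2, -2.7]
-2.3623482647041154
```

View pics/w1.png

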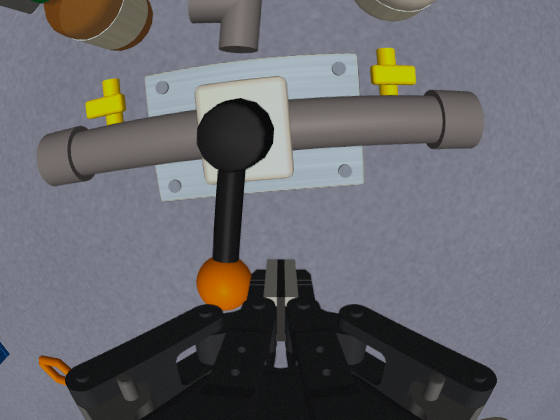

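The wrist view shows the left finger pushing the ball's right side at (223,283), the hub at (235,135), and the lever just past square to the pipe.

```bash
python3 -m creep '[[-1,1.8,2.4,0,0,0,-0.03]]'|grep -E "pos|force: \["; python3 -m creep '[[-1,1.8,2.4,0,0,0,-0.03]]'|grep -E "pos|force: \[";python3 -m creep '[[-1,1.8,2.3,0,0,0,-0.03]]'|grep -E "pos|force: \["
```

```text
eef_pos: [0.5366, 0.0591, 0.1049]
contact_force: [-4.4, -7.7, -0.7]
eef_pos: [0.5376, 0.062, 0.1047]
contact_force: [-7.0, -4.8, 1.6]
eef_pos: [0.5387, 0.0648, 0.1046]
contact_force: [-8.9, -4.5, 2.4]
```

```bash
python3 -m creep '[[-1,0.6,2.8,0,0,0,-0.03]]'|grep -E "pos|force: \["; python3 -m creep '[[-1,1.2,2.5,0,0,0,-0.03]]'|grep -E "pos|force: \[";python3 -m creep '[[-1,1.4,2.3,0,0,0,-0.03]]'|grep -E "pos|force: \[";  python3 - <<'E'
from h import *
o=get_obs();print(o['q'][6],o['tool_rot'])
im,d=read_camera("wrist");cv2.imwrite("pics/w2.png",im[...,::-1])
E
```

```text
eef_pos: [0.5397, 0.0675, 0.1047]
contact_force: [-6.4, -5.7, 1.1]
eef_pos: [0.5409, 0.07, 0.1047]
contact_force: [-7.1, -5.0, 1.7]
eef_pos: [0.5422, 0.0724, 0.1046]
contact_force: [-7.8, -5.2, 2.0]
-2.5424228908067374 [ 0.00281252  0.94543131 -0.32579659 -0.00288322]
```

View pics/w2.png

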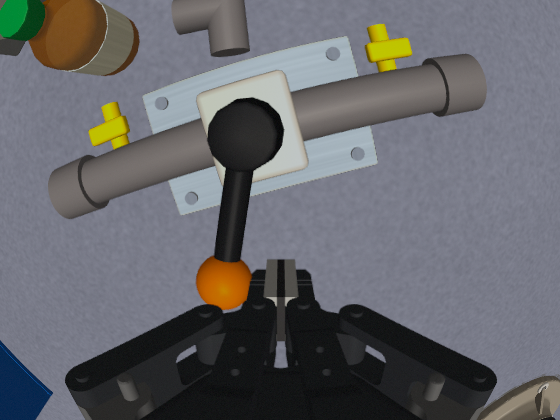

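The wrist view shows the ball at (223,283) and the hub at (246,133). The lever is near 203° clockwise, so the stop is close and I'll go in small steps.

```bash
for i in 1; do python3 -m creep '[[-1,0.6,0.8,0,0,0,-0.01]]'|grep -E "pos|force: \["; python3 -m creep '[[-1,0.6,0.8,0,0,0,-0.01]]'|grep -E "pos|force: \[";python3 -m creep '[[-1,0.6,0.8,0,0,0,-0.01]]'|grep -E "pos|force: \[";python3 -m creep '[[-1,0.6,0.8,0,0,0,-0.01]]'|grep -E "pos|force: \["; done
```

```text
eef_pos: [0.5428, 0.0735, 0.1046]
contact_force: [-7.4, -5.0, 1.0]
eef_pos: [0.5431, 0.0742, 0.1046]
contact_force: [-8.5, -4.9, 2.5]
eef_pos: [0.5432, 0.0746, 0.1044]
contact_force: [-9.4, -5.9, 2.5]
eef_pos: [0.5434, 0.075, 0.1043]
contact_force: [-10.8, -7.7, 3.0]
```

```bash
python3 -m creep '[[-1,0.3,0.7,0.2,0,0,0]]'|grep -E "pos|force: \["; python3 -m creep '[[-1,0,0,0,0,0,0]]'|grep -E "pos|force: \["; python3 -m creep '[[-1,0,0,0,0,0,0]]'|grep -E "pos|force: \["
```

```text
eef_pos: [0.5435, 0.0752, 0.1044]
contact_force: [-10.0, -9.2, 2.8]
eef_pos: [0.5434, 0.0751, 0.1044]
contact_force: [-9.9, -7.9, 2.5]
eef_pos: [0.5434, 0.0751, 0.1044]
contact_force: [-9.3, -7.1, 3.8]
```

```bash
python3 -m creep '[[-1,0.4,0.8,0.2,0,0,0]]'|grep -E "pos|force: \["; for i in 1 2; do python3 -m creep '[[-1,0,0,0,0,0,0]]'|grep -E "pos|force: \["; done
```

```text
eef_pos: [0.5436, 0.0754, 0.1045]
contact_force: [-10.3, -8.9, 2.5]
eef_pos: [0.5436, 0.0753, 0.1045]
contact_force: [-9.9, -9.5, 3.1]
eef_pos: [0.5436, 0.0754, 0.1045]
contact_force: [-9.7, -8.7, 2.8]
```

```bash
python3 -m creep '[[-1,0.5,0.7,0.1,0,0,0]]'|grep -E "pos|force: \["; for i in 1 2 3 4 5 6 7 8; do python3 -m creep '[[-1,0,0,0,0,0,0]]'|grep -E "force: \["; done
```

```text
eef_pos: [0.5438, 0.0757, 0.1045]
contact_force: [-11.3, -9.3, 3.4]
contact_force: [-11.0, -9.9, 3.3]
contact_force: [-11.5, -10.2, 3.2]
contact_force: [-11.2, -9.5, 3.7]
contact_force: [-10.9, -9.9, 3.1]
contact_force: [-11.0, -8.9, 4.2]
contact_force: [-10.8, -9.4, 2.9]
contact_force: [-11.6, -9.7, 3.5]
contact_force: [-10.7, -9.0, 4.3]
```

```bash
python3 -m creep '[[-1,0.15,0.2,0,0,0,0]]'|grep -E "pos|force: \["; for i in 1 2 3 4; do python3 -m creep '[[-1,0,0,0,0,0,0],[-1,0,0,0,0,0,0]]'|grep -E "force: \["; done
python3 - <<'E'
from h import *
o=get_obs();print(o['q'],o['tool_rot'],o['t'])
E
```

```text
eef_pos: [0.5438, 0.0757, 0.1044]
contact_force: [-10.6, -10.0, 3.5]
contact_force: [-11.0, -10.3, 2.4]
contact_force: [-11.3, -9.3, 3.3]
contact_force: [-10.6, -10.9, 3.8]
contact_force: [-11.3, -9.6, 3.9]
[-0.17840641  0.43823984 -0.09468815  1.95380023  0.06233864  0.76540658
 -2.5846185 ] [ 0.00504307  0.93864623 -0.34481548 -0.00448386] 10.55
```

```bash
python3 -m creep '[[-1,-2,-2,0,0,0,0],[-1,-2,-2,0,0,0,0],[-1,-4,-4,0,0,0,0],[-1,-8,-8,0,0,0,0],[-1,-10,-10,0,0,0,0]]'; python3 -m creep '[[-1,0,0,25,0,0,0],[-1,0,0,40,0,0,0],[-1,0,0,0,0,0,0],[-1,0,0,0,0,0,0]]';  python3 - <<'E'
from h import *
im,d=read_camera("wrist");cv2.imwrite("pics/w3.png",im[...,::-1])
E
```

```text
t: 11.18
eef_pos: [0.5231, 0.0543, 0.1066]
tool_rot: [-0.0, 0.939, -0.343, 0.0]
contact_force: [-0.3, -0.1, -0.1]
gripper_width: 0.004
grasp_force: 0.0
t: 11.68
eef_pos: [0.5228, 0.0541, 0.1712]
tool_rot: [0.0, 0.939, -0.344, 0.0]
contact_force: [0.4, -0.3, -0.7]
gripper_width: 0.003
grasp_force: 0.0
```

View pics/w3.png

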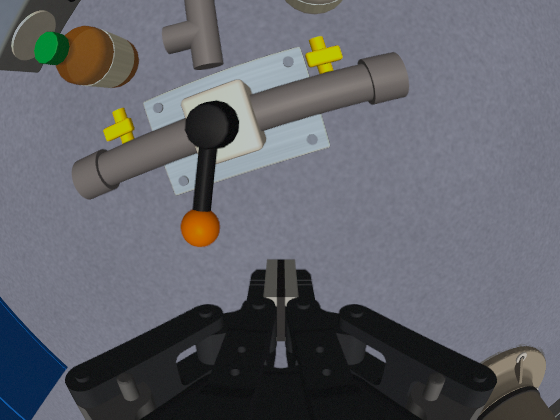

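The wrist view shows the lever free: ball at (200,228), hub at (212,125), everything else in place. I'll locate both through the fisheye model.

```bash
cat > wl.py <<'E'
from h import *
from scipy.spatial.transform import Rotation as R
def loc(u,v,z):
    o=get_obs();p=camera_params("wrist");K=np.array(p["intrinsics"]);M=np.array(p["mount"])
    x,y=u-K[0,2],v-K[1,2];th=np.hypot(x,y)/K[0,0];ph=np.arctan2(y,x)
    ray=np.array([np.sin(th)*np.cos(ph),-np.sin(th)*np.sin(ph),-np.cos(th)])
    q=o["tool_rot"];W=R.from_quat([q[1],q[2],q[3],q[0]]).as_matrix()
    c=W@M[:3,3]+o["eef_pos"];r=W@M[:3,:3]@ray
    return c+r*(z-c[2])/r[2]
E
python3 - <<'E'
from wl import *
im,d=read_camera("wrist");hsv=cv2.cvtColor(im,cv2.COLOR_RGB2HSV)
m=(hsv[...,0]<18)&(hsv[...,1]>150)&(hsv[...,2]>120);m[:190]=0;m[260:]=0;m[:,:170]=0;m[:,240:]=0
v,u=np.nonzero(m);b=loc((u.min()+u.max())/2,(v.min()+v.max())/2,.119)
h=loc(212,125,.122);e=b-h;o=get_obs()
a=np.degrees(np.arctan2(e[1],e[0]));print(b,h,np.hypot(*e[:2]),a,"screw",np.radians(-a+360-23.57-130),"tcp",o["eef_pos"],"rel mm",(b-o["eef_pos"])*1000)
E
```

```text
[0.56078525 0.09237062 0.119     ] [0.60292807 0.03979454 0.122     ] 0.06738146584017597 128.71422641173416 screw 1.356396129849687 tcp [0.52242637 0.05410569 0.17046427] rel mm [ 38.35887559  38.26493401 -51.46426967]
```

```bash
python3 -m creep '[[-1,22,24,0,0,0,0],[-1,22,24,0,0,0,0],[-1,23,24,0,0,0,0],[-1,0,0,0,0,0,0],[-1,0,0,0,0,0,0]]'; python3 -m creep '[[-1,0,0,-26,0,0,0],[-1,0,0,-25,0,0,0],[-1,0,0,-15,0,0,0],[-1,0,0,0,0,0,0],[-1,0,0,0,0,0,0]]'
python3 - <<'E'
from h import *
o=get_obs();print(o['q'])
im,d=read_camera("wrist");cv2.imwrite("pics/w4.png",im[...,::-1])
E
```

```text
t: 12.4
eef_pos: [0.5894, 0.1256, 0.1702]
tool_rot: [0.001, 0.939, -0.344, -0.001]
contact_force: [0.0, -1.0, 0.6]
gripper_width: -0.001
grasp_force: 0.0
t: 13.02
eef_pos: [0.5909, 0.1263, 0.1063]
tool_rot: [-0.0, 0.939, -0.344, 0.001]
contact_force: [-0.0, 0.4, 0.1]
gripper_width: -0.001
grasp_force: 0.0
[-0.23320407  0.5054509  -0.10630885  1.83108808  0.07135976  0.80752725
 -2.64798383]
```

View pics/w4.png

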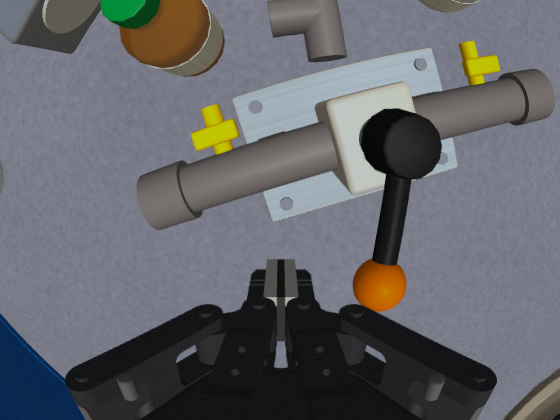

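The fingers are now beyond the ball, which is at (379,284), with a clear gap. I'll close in gently.

```bash
python3 -m creep '[[-1,-3.5,-4,0,0,0,0],[-1,-3.5,-4,0,0,0,0],[-1,-3,-3,0,0,0,0],[-1,0,0,0,0,0,0],[-1,0,0,0,0,0,0]]'|grep -E "pos|force: \["; for i in 1; do python3 -m creep '[[-1,-0.7,-0.7,0,0,0,0]]'|grep -E "pos|force: \["; python3 -m creep '[[-1,-0.7,-0.7,0,0,0,0]]'|grep -E "pos|force: \["; python3 -m creep '[[-1,-0.7,-0.7,0,0,0,0]]'|grep -E "pos|force: \["; python3 -m creep '[[-1,-0.7,-0.7,0,0,0,0]]'|grep -E "pos|force: \["; done
```

```text
eef_pos: [0.5804, 0.1155, 0.1055]
contact_force: [0.4, -0.2, 0.4]
eef_pos: [0.5797, 0.115, 0.1054]
contact_force: [-0.4, 0.1, -0.9]
eef_pos: [0.5789, 0.1141, 0.1054]
contact_force: [-0.3, 0.2, 0.2]
eef_pos: [0.5782, 0.1133, 0.1054]
contact_force: [-0.3, -0.0, 0.9]
eef_pos: [0.5775, 0.1126, 0.1054]
contact_force: [0.1, 0.0, 0.9]
```

```bash
python3 -m creep '[[-1,-0.7,-0.7,0,0,0,0]]'|grep -E "pos|force: \["; python3 -m creep '[[-1,-0.7,-0.7,0,0,0,0]]'|grep -E "pos|force: \["; python3 -m creep '[[-1,-0.7,-0.7,0,0,0,0]]'|grep -E "pos|force: \["
```

```text
eef_pos: [0.5768, 0.1119, 0.1054]
contact_force: [0.5, -0.7, -0.2]
eef_pos: [0.5764, 0.1115, 0.1055]
contact_force: [1.8, 1.2, -0.4]
eef_pos: [0.576, 0.1112, 0.1057]
contact_force: [2.2, 2.8, -0.5]
```

```bash
python3 -m creep '[[-1,-0.15,-0.15,0,0,0,0]]'|grep -E "pos|force: \["; for i in 1 2 3; do python3 -m creep '[[-1,0,0,0,0,0,0]]'|grep -E "pos|force: \["; done
```

```text
eef_pos: [0.5759, 0.1111, 0.1057]
contact_force: [1.8, 3.1, -0.9]
eef_pos: [0.5758, 0.111, 0.1057]
contact_force: [2.8, 3.1, -0.0]
eef_pos: [0.5757, 0.111, 0.1057]
contact_force: [3.2, 3.6, 0.1]
eef_pos: [0.5756, 0.1109, 0.1056]
contact_force: [3.1, 4.0, -0.0]
```

```bash
python3 -m creep '[[-1,0.2,0.2,0,0,0,0]]'|grep -E "pos|force: \["; for i in 1 2 3 4 5 6 7 8 9; do python3 -m creep '[[-1,0,0,0,0,0,0]]'|grep -E "pos|force: \["; done
```

```text
eef_pos: [0.5757, 0.111, 0.1056]
contact_force: [3.4, 3.3, -0.7]
eef_pos: [0.5757, 0.1109, 0.1055]
contact_force: [2.8, 4.3, -0.2]
eef_pos: [0.5756, 0.1109, 0.1055]
contact_force: [3.8, 4.5, -0.1]
eef_pos: [0.5756, 0.1109, 0.1056]
contact_force: [2.1, 3.6, 0.6]
eef_pos: [0.5757, 0.1109, 0.1055]
contact_force: [3.7, 4.1, -0.6]
eef_pos: [0.5756, 0.1109, 0.1055]
contact_force: [3.1, 4.3, -0.1]
eef_pos: [0.5757, 0.111, 0.1056]
contact_force: [2.9, 4.5, -0.7]
eef_pos: [0.5756, 0.1109, 0.1055]
contact_force: [2.5, 4.0, 0.2]
eef_pos: [0.5757, 0.1109, 0.1055]
contact_force: [2.9, 4.3, 0.5]
eef_pos: [0.5757, 0.1109, 0.1056]
contact_force: [2.8, 4.7, 0.5]
```

Reading about 5 N; I'll ease it to 4 N and hold there.

```bash
python3 -m creep '[[-1,0.3,0.4,0,0,0,0]]'|grep -E "pos|force: \["; for i in 1 2 3 4 5 6 7 8 9 10 11; do python3 -m creep '[[-1,0,0,0,0,0,0]]'|grep -E "force: \["; done
```

```text
eef_pos: [0.5758, 0.1111, 0.1055]
contact_force: [2.5, 3.4, 0.6]
contact_force: [2.8, 3.2, 0.9]
contact_force: [3.1, 3.8, 0.8]
contact_force: [2.3, 3.9, 0.5]
contact_force: [2.6, 4.0, 0.2]
contact_force: [1.7, 4.4, 0.8]
contact_force: [2.7, 3.9, 1.0]
contact_force: [2.6, 4.4, 0.6]
contact_force: [2.5, 3.8, 0.9]
contact_force: [2.9, 4.2, 0.7]
contact_force: [1.9, 4.5, 0.9]
contact_force: [2.2, 4.7, 1.1]
```

```bash
python3 -m creep '[[-1,0.2,0.3,0,0,0,0]]'|grep -E "pos|force: \["; for i in 1 2 3 4 5 6 7 8 9; do python3 -m creep '[[-1,0,0,0,0,0,0]]'|grep -E "force: \["; done; python3 -m creep '[[-1,1,1,0,0,0,0],[-1,3,3,0,0,0,0],[-1,8,8,0,0,0,0],[-1,12,12,0,0,0,0],[-1,0,0,0,0,0,0]]';python3 -m creep '[[-1,0,0,30,0,0,0],[-1,0,0,40,0,0,0],[-1,0,0,0,0,0,0],[-1,0,0,0,0,0,0],[-1,0,0,0,0,0,0]]'
python3 - <<'E'
from h import *
im,d=read_camera("wrist");cv2.imwrite("pics/w5.png",im[...,::-1])
E
```

```text
eef_pos: [0.5759, 0.1111, 0.1054]
contact_force: [2.2, 4.9, 0.5]
contact_force: [1.9, 3.8, 0.9]
contact_force: [1.9, 4.2, 0.3]
contact_force: [2.0, 3.2, 0.9]
contact_force: [1.5, 4.2, 1.1]
contact_force: [1.2, 3.4, 0.6]
contact_force: [2.6, 3.3, 0.7]
contact_force: [2.1, 3.1, 1.5]
contact_force: [1.8, 2.4, 0.9]
contact_force: [1.3, 3.4, 0.7]
t: 19.7
eef_pos: [0.601, 0.1372, 0.1053]
tool_rot: [-0.001, 0.939, -0.343, 0.0]
contact_force: [-0.7, 0.0, 0.5]
gripper_width: 0.001
grasp_force: 0.0
t: 20.32
eef_pos: [0.5991, 0.1349, 0.1741]
tool_rot: [0.001, 0.939, -0.343, -0.001]
contact_force: [0.0, 0.0, -0.3]
gripper_width: -0.004
grasp_force: 0.0
```

View pics/w5.png

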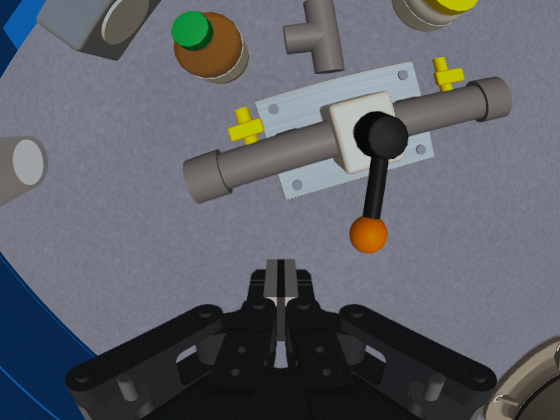

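Run:
```python
from wl import *
im,d=read_camera("wrist");hsv=cv2.cvtColor(im,cv2.COLOR_RGB2HSV)
m=(hsv[...,0]<18)&(hsv[...,1]>150)&(hsv[...,2]>120);m[:200]=0;m[262:]=0;m[:,:335]=0;m[:,400:]=0
v,u=np.nonzero(m);b=loc((u.min()+u.max())/2,(v.min()+v.max())/2,.119)
print(b,loc(381,135,.122),get_obs()["joint_vel"].round(3))
```

```text
[0.56001493 0.09089854 0.119     ] [0.60963959 0.04596251 0.122     ] [ 0.    -0.002 -0.001 -0.005 -0.003  0.     0.001]
```

The ball is within 2 mm of its home position, so it has not come loose, and nothing is touching the lever. The bottle, jar and tee are in place.

```bash
python3 -c "
from station import *
print(hand_in())"
```

```text
the job is handed in; nothing more can be done
None
```

The screw was driven home, held at about 15 N for over 2 s, then checked the other way at about 4–5 N for over 3 s without coming loose; the highest readings were about 15.6 N and 5.9 N, the lever is free, the other things were not touched, and the job is handed in.

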